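# Space the tray dividers with the spacer block

### The arm

A 6-joint arm with a two-finger parallel gripper is mounted at the origin on the work surface. World frame = base frame: x ahead of the robot, y to its left, z up, the work surface at z = 0. Lengths are in m, angles in degrees, forces in N, time in s.
With the tool pointing down it reaches from about 0.3 to 0.75 m from the base axis. Payload 8.5 kg.
Tool frame: the origin (TCP) lies at the very end of the fingers, on their centre line; the grasp point (between the pads) lies 19 mm behind it; x points along the fingers, y is the direction in which the jaws open and shut, and the axes are right-handed (so a half turn about x gives the same grasp; the last joint's range is limited). The gripper opens to 85 mm and grips with 20 to 120 N. Pads are 22 mm wide; open, the fingers measure 114 mm over their backs; the gripper's body (76 mm by 85 mm) begins 54 mm behind the grasp point. The pads swing forward as they close: fully open they stand 13 mm farther back than shut.
Start: joints at [64.326, 21.807, 74.336, -0, 83.858, -12.336], TCP at [0.127, 0.535, 0.231] pointing down, gripper open.
Joint ranges: [-178.18, 178.18], [-50.72, 133.34], [12.68, 142.11], [-81.47, 261.47], [9.98, 163.14], [-165.26, 165.26]. Speed limits (degrees/s): [136.94, 136.94, 180, 180, 180, 180].

### API

Orientations are given as a 3x3 rotation matrix whose columns are the frame's x, y, z axes.
In Python, from rig import env, cams, models gives the robot as it stands.
- The arm moves only by the shell command python3 -m crank 'ROWS' [OPENING] [FORCE]. ROWS is JSON, one flat list of numbers, 6 for each row, row after row: the shift along the tool's x, y, z in mm, then the turn, a rotation vector about the tool's x, y, z in rad. In form: [x, y, z, wx, wy, wz, x, y, z, wx, wy, wz, ...]. A call has 1 to 10 rows; each row is the pose to reach, as a shift and turn from the pose measured when the call began, along the tool's axes at that moment; what a row does not reach only later rows make up. A row lasts 1/12 s, in which the tool goes at most 41.7 mm and 7.16 degrees, less where a joint would pass 70% of its speed; a pose out of reach is approached as far as the arm can. A call with a gripper value outside its range is refused whole. OPENING is the opening, from 0 (shut) to 1 (fully open), set as the call begins (- or left out, the last holds). The fingers move at their own pace and stop on an object; FORCE is the grip in N (left out, the last holds). Time passes only in rows, so rows that repeat a pose let the fingers close. It gives the time, the measured TCP pose, the force and the opening at its end, in the units of the state.
- env.observe(): the state, without advancing time (a new reading comes with each control period).
- cams.get_image(name): name is "scene" or "top" or "wrist"; returns a dict with "color" (384x512x3 uint8, red, green, blue), "depth" (384x512 float32, m along the optical axis (not along the pixel's ray), 0 where there is no reading), "fx", "fy", "cx", "cy" (pixels), "k1" (the pictures are not rectified: a ray, as slopes to the right and down, at radius r is drawn at 1 + k1 r^2 times it, then the intrinsics apply), "world_from_camera" (4x4, takes a point from camera to world coordinates). Camera axes: x right, y up, looking along -z (the intrinsics and any distortion apply to the point x, -y, -z); pixel columns grow to the right and rows downward; lengths in m; the calibration is good to about 2 mm. A picture is of the moment at which its call begins.
- env.close_job(): hands the job in, once; it reports no verdict.
Trained networks look in the newest picture that a camera, given by its name, has taken for a name from the list of things; names that differ only in an ending like _2 or _b are one class to them, and where a whole thing is asked for, a point or a joint stands for the part that bears it (a point fixed in the world has none). Each returns a list of dicts, best first, with "p" (0 to 1); they miss things now and then, are a little off and sometimes report something else, mostly with a low value. They report only what shows in the picture. A call takes as long as a camera call. They do not tell look-alikes from the thing itself.
- models.boxes_of(camera, query): "location" ([x, y, z] in m, in the coordinates of the camera as it stood for that picture, good to about 4 mm: the middle of the surface that is visible of it).
- models.landmark_of(camera, query): "location" ([x, y, z] in m, in the coordinates of the camera as it stood for that picture, good to about 4 mm: a listed point, or the origin of a listed thing).
The state is a dict: "time_s": time; "q": joint angles; "qvel": joint speeds; "joint_efforts": joint torques, N m; "position": TCP position; "tool_rot": TCP orientation; "ft_force": force on the tool from outside, world axes, zero at the start; "wrist_torque": the same for the moment, N m; "grip_width": finger opening in m.
Only numpy, scipy, OpenCV 4.12 (cv2) and the standard library are available. Lean on these libraries where they do the work, as an engineer would, in place of code of your own. Each camera call takes 0.05 s, during which the arm holds its last target. There are 200 camera calls.

### The job

The three blue dividers in the steel tray have been left too close together: working from the tray's right-hand end (seen from the robot), step the wooden spacer block along the row so that all three lanes end up exactly one block wide. In each lane dip the block's foot in, first bring its square face lightly up against the end wall (or the divider just set), then press it gently down to near the tray's floor so that its sloping side pushes the next divider out, and pause there a moment; never force it or shift a divider that is already set. Then stand the block upright on the chopping board again and let go, leaving the mug, tin, bowl and glove box alone.

Things in the scene. Friction and masses are not known exactly. Their poses are not given: they have to be found in the camera images.
- tray: Straight-sided steel tray, fixed on a black rubber mat, open on top: inside 180 mm (x) by 300 mm (y), walls 4 mm, rim 70 mm and inner floor 7 mm above the table. Origin: centre of the underside at table height; y runs along the row of dividers from the right-hand to the left-hand end wall, z up. Lane 1 is right of divider 1, lane 2 right of divider 2, lane 3 right of divider 3.
- end_wall: The tray's right-hand end wall (rigid, part of the tray), where the row starts. Origin: middle of the top edge of its inner face (tray y = -150 mm, 70 mm above the table). Axes as the tray's. Lane 1 lies between this face and divider 1; each lane must become 60 mm wide. The big compartment left over beyond divider 3 is not to be set.
- divider1: First (right-most) blue plastic divider, an upright plate across the tray, 5 mm thick, 174 mm long, 50 mm deep, hooked over both side rims by clips that rise to 79 mm above the table. It slides only along the tray's y: about 7 N of even drag starts it, and it stays where left. Origin: middle of its top edge (mid-thickness), 62 mm above the table; axes as the tray's.
- divider2: Second (middle) blue divider, same form and origin as divider 1; its drag is about 6 N. At the start every divider stands 5 to 10 mm short (towards the right-hand end) of where it must finally be, so each lane is 5 to 10 mm too narrow for the block once the lanes before it are set.
- divider3: Third (left-most) blue divider, same form and origin as divider 1; its drag is about 5 N. Dividers and end wall are not to be pressed by the block with more than about 15 N; pressing the block down between them takes about 8 to 13 N.
- block: Beech spacer block standing on its foot on the board, 0.2 to 0.4 kg: 60 mm wide (y), 70 mm long (x), 75 mm high plus a grip rib on top. Its -y face (y = -30 mm) is square and plain. Its +y side slopes: the foot is 40 mm wide (y -30 to +10 mm), widening evenly to 60 mm at 38 mm above the foot, plain above. Origin: at foot level under the middle of the 60 mm width; z up.
- grip (a point): Middle of the block's darker grip rib, 99 mm above the foot, on the block's z axis, axes as the block's. The rib is 24 mm wide (y), 60 mm long (x) and runs from 75 to 120 mm above the foot. The block's +y (sloping) side starts within 0.75 rad of the tray's +y. The wood is slippery on the dividers and end wall (friction about 0.25).
- board: Wooden chopping board fixed on the table to the left of the tray, 200 mm (x) by 150 mm (y) by 18 mm thick. Origin: centre of its underside, at table height.
- mug: White mug, 82 mm across and 92 mm high, beyond the tray; leave alone. Origin: centre of its underside.
- tin: Yellow tin with a black cap, 68 mm across and 130 mm high, beyond the tray; leave alone. Origin: centre of its underside.
- bowl: Steel bowl, 150 mm across and 70 mm high, right of the tray; leave alone. Origin: centre of its underside.
- glovebox: Blue carton of gloves, 120 by 240 by 75 mm, beyond the board; leave alone. Origin: centre of its underside.
Not all that is in view belongs to the job. Leave any pink look-alike of the block alone.

How it is judged:
By the outcome, as a careful person would: the job done as asked, in the order asked, and still so for the second after the job is handed in, with the robot touching nothing.
It also fails if it takes over 72 s, if anything falls off the work surface, if the arm or the gripper's body presses on something with over 40 N, if the wrist force passes 120 N, or if a joint passes its speed limit or range.

## Working session

There is one attempt and no reset: what is moved stays moved. The work goes in short steps, Python scripts to look and compute and a shell command to move; the robot and the scene stay as the last step left them, time stands still between calls to the robot, and variables do not carry over. Pictures are saved under pics/ and viewed, about 8 in all and at most 12, crops included, and the job is handed in when it is done.

```bash
ls; mkdir -p pics; cat > h.py <<'E'
import numpy as np, cv2
from rig import env, cams, models
def pt(im,p): # camera->world
    return (im["world_from_camera"]@np.r_[p,1])[:3]
def cloud(im):
    h,w=im["depth"].shape
    u,v=np.meshgrid(np.arange(w),np.arange(h))
    K=np.array([[im["fx"],0,im["cx"]],[0,im["fy"],im["cy"]],[0,0,1.]])
    n=cv2.undistortPoints(np.stack([u,v],-1).reshape(-1,1,2).astype(np.float64),K,np.array([im["k1"],0,0,0,0.])).reshape(h,w,2)
    d=im["depth"]
    P=np.stack([n[...,0]*d,-n[...,1]*d,-d,np.ones_like(d)],-1)
    W=(P@im["world_from_camera"].T)[...,:3]
    W[d==0]=np.nan
    return W
def save(im,name): cv2.imwrite("pics/"+name,im["color"][...,::-1])
E
python3 - <<'E'
from h import *
ims=[]
for c in ["scene","top"]:
    im=cams.get_image(c); ims.append(im["color"])
    save(im,c+"0.png")
    for q in ["block","grip","tray","end_wall","divider1","divider2","divider3","board"]:
        for k in ("boxes_of","landmark_of"):
            r=getattr(models,k)(c,q)
            print(c,q,k[:4],[(round(x["p"],2),pt(im,x["location"]).round(3).tolist()) for x in r[:3]])
s=env.observe();print(s["position"],s["tool_rot"],s["time_s"],s["ft_force"])
E
```

```text
pics
scene block boxe [(0.95, [0.516, 0.33, 0.088]), (0.89, [0.256, 0.433, 0.078]), (0.8, [0.334, 0.142, 0.072])]
scene block land [(0.98, [0.316, 0.146, -0.001]), (0.85, [0.24, 0.441, 0.001]), (0.79, [0.497, 0.338, 0.014])]
scene grip boxe [(0.97, [0.253, 0.304, 0.071]), (0.9, [0.515, 0.329, 0.091]), (0.81, [0.257, 0.431, 0.074])]
scene grip land [(0.94, [0.318, 0.147, 0.096]), (0.84, [0.229, 0.307, 0.097]), (0.74, [0.238, 0.434, 0.1])]
scene tray boxe [(0.59, [0.492, -0.202, 0.067]), (0.58, [0.498, -0.111, 0.008])]
scene tray land [(0.81, [0.494, -0.115, 0.001])]
scene end_wall boxe [(0.74, [0.481, -0.259, 0.043]), (0.28, [0.516, 0.33, 0.09])]
scene end_wall land [(0.69, [0.48, -0.26, 0.065])]
scene divider1 boxe [(0.65, [0.49, -0.139, 0.055]), (0.64, [0.493, -0.206, 0.065]), (0.53, [0.493, -0.074, 0.056])]
scene divider1 land [(0.72, [0.488, -0.142, 0.057]), (0.61, [0.485, -0.207, 0.065]), (0.53, [0.501, -0.07, 0.058])]
scene divider2 boxe [(0.65, [0.49, -0.139, 0.055]), (0.64, [0.493, -0.206, 0.065]), (0.53, [0.493, -0.074, 0.056])]
scene divider2 land [(0.72, [0.488, -0.142, 0.0
[... 1356 characters left out ...]
.093])]
top divider2 land [(0.64, [0.5, -0.074, 0.056]), (0.58, [0.492, -0.14, 0.061]), (0.52, [0.486, -0.207, 0.062])]
top divider3 boxe [(0.74, [0.494, -0.143, 0.066]), (0.66, [0.499, -0.072, 0.072]), (0.54, [0.486, 0.33, 0.093])]
top divider3 land [(0.64, [0.5, -0.074, 0.056]), (0.58, [0.492, -0.14, 0.061]), (0.52, [0.486, -0.207, 0.062])]
top board boxe [(0.64, [0.428, 0.32, 0.013]), (0.2, [0.499, -0.073, 0.071])]
top board land [(0.79, [0.456, 0.333, -0.004])]
[0.12685005 0.53514739 0.23131556] [[-4.35102431e-05  2.30633637e-01  9.73040659e-01]
 [-7.17424853e-06  9.73040660e-01 -2.30633637e-01]
 [-9.99999999e-01 -1.70157611e-05 -4.06826127e-05]] 1.7 [-0.98462257 -0.15713523 -0.4418887 ]
```

View pics/top0.png

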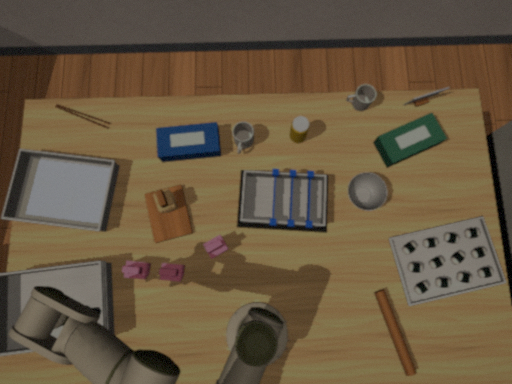

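View pics/scene0.png

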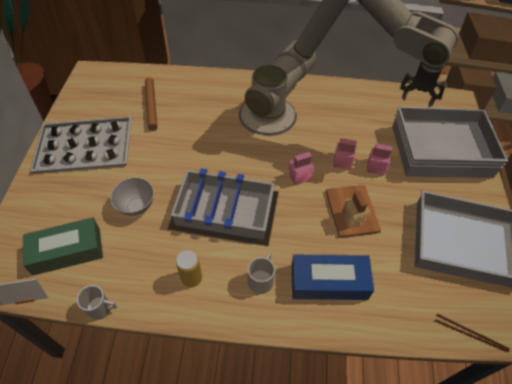

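```bash
python3 - <<'E'
from h import *
im=cams.get_image("top"); W=cloud(im)
def sel(x0,x1,y0,y1,z0,z1):
    m=(W[...,0]>x0)&(W[...,0]<x1)&(W[...,1]>y0)&(W[...,1]<y1)&(W[...,2]>z0)&(W[...,2]<z1)
    return W[m]
def rect(n,P):
    r=cv2.minAreaRect((P[:,:2]*1000).astype(np.float32)); print(n,len(P),np.round(r[0],1),np.round(r[1],1),round(r[2],1),P[:,2].mean().round(4))
rect("rib",sel(.40,.58,.25,.42,.12,.15))
rect("blk",sel(.40,.58,.25,.42,.07,.15))
rect("board",sel(.3,.62,.2,.45,.012,.15))
rect("tray",sel(.3,.65,-.35,.1,.055,.1))
rect("trayall",sel(.3,.65,-.29,.1,.03,.1))
for y in np.arange(-.28,.06,.02):
    pass
c=im["color"].astype(int)
b=(c[...,2]>c[...,0]+60)&(W[...,0]>.35)&(W[...,0]<.62)&(W[...,1]<.05)&(W[...,1]>-.3)
n,l,st,ce=cv2.connectedComponentsWithStats(b.astype(np.uint8))
for i in range(1,n):
    if st[i,4]>30: rect("div",W[l==i])
big=cv2.resize(im["color"][140:290,100:260],(640,600),interpolation=cv2.INTER_CUBIC)
cv2.imwrite("pics/crop1.png",big[...,::-1])
s=env.observe();print(s["position"].round(4),s["time_s"])
E
```

```text
rib 127 [492.2 335.7] [59.1 24.4] 20.0 0.1341
blk 351 [493.1 336.4] [71.1 60.8] 20.4 0.1066
board 1802 [454.9 336.1] [201.  149.9] 13.7 0.0355
tray 1067 [ 495.5 -112.7] [319.1 216.8] 85.3 0.0684
trayall 1281 [ 495.5 -112.7] [319.1 216.8] 85.3 0.0644
div 32 [ 586.1 -149.5] [19.3 22.1] 87.3 0.0766
div 35 [408.9 -68.6] [18.5 35.4] 87.9 0.0749
div 37 [ 399.7 -134.6] [18.8 27.9] 88.1 0.076
div 41 [ 394.6 -200.9] [18.7 29.8] 87.4 0.0757
[0.1269 0.5351 0.2313] 1.75
```

View pics/crop1.png

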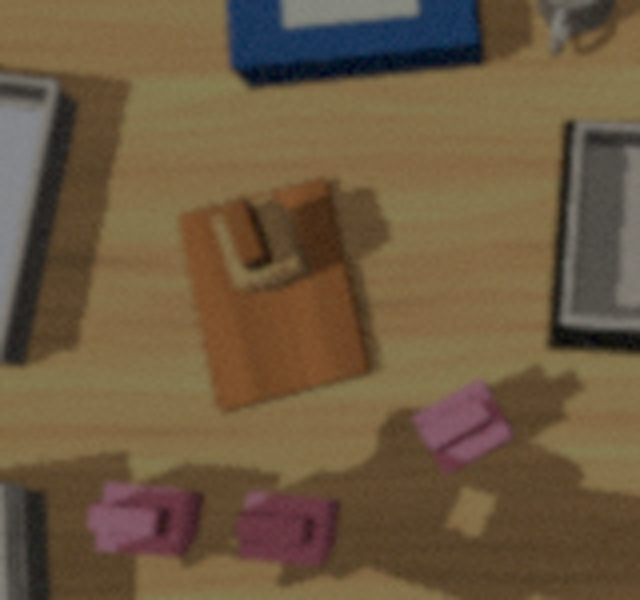

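The block meant is the wooden one standing on the board: top view (165,200), crop (245,245). The pink ones at (135,270), (172,271) and (216,246) are look-alikes. The block's yaw is about +20° and the tray's about −4.7°. Next I move above the block.

```bash
python3 -m crank '[0,-109,401,-0.58,0,0, 0,-109,401,-0.58,0,0, 0,-109,401,-0.58,0,0, 0,-109,401,-0.58,0,0, 0,-109,401,-0.58,0,0, 0,-109,401,-0.58,0,0, 0,-109,401,-0.58,0,0, 0,-109,401,-0.58,0,0, 0,-109,401,-0.58,0,0, 0,-109,401,-0.58,0,0]' 1 40
```

```text
time_s: 2.58
position: [0.4763, 0.3446, 0.2314]
tool_rot: [[0.0, -0.34, 0.94], [0.0, 0.94, 0.34], [-1.0, 0.0, 0.0]]
ft_force: [0.1, 1.2, 0.3]
grip_width: 0.0857
```

```bash
cat >> h.py <<'E'
def to_tool(target,yaw_jaw):
    "shift (mm, tool axes) and turn about tool x (rad) to world target, jaw axis at yaw (deg)"
    s=env.observe(); R=s["tool_rot"]
    d=R.T@(np.array(target)-s["position"])*1000
    cur=np.degrees(np.arctan2(R[1,1],R[0,1]))
    x=np.r_[0,0,-1.]; y=np.r_[np.cos(np.radians(yaw_jaw)),np.sin(np.radians(yaw_jaw)),0]
    D=R.T@np.stack([x,y,np.cross(x,y)],1)
    rv=cv2.Rodrigues(D)[0].ravel()
    print("t",round(s["time_s"],2),"pos",s["position"].round(4),"jaw",cur.round(2),"ft",s["ft_force"].round(1),"-> row",d.round(1),rv.round(3))
E
python3 - <<'E'
from h import *
im=cams.get_image("wrist"); W=cloud(im); save(im,"w1.png")
m=(W[...,2]>.115)&(W[...,2]<.15)&(abs(W[...,0]-.492)<.07)&(abs(W[...,1]-.336)<.07)
if m.sum()>10:
    r=cv2.minAreaRect((W[m][:,:2]*1000).astype(np.float32)); print(r,np.median(W[m][:,2]))
for q in ["grip"]:
    print([(x["p"],pt(im,x["location"]).round(4)) for x in models.landmark_of("wrist",q)])
to_tool([.492,.336,.098],110)
E
```

```text
((493.27618408203125, 334.6554260253906), (59.69017028808594, 24.05860710144043), 20.91009521484375) 0.13858423115041146
[]
t 2.68 pos [0.4793 0.3428 0.2304] jaw 109.56 ft [-1.  -0.4 -0.3] -> row [132.5 -10.5   9.7] [-0.008  0.     0.001]
```

View pics/w1.png

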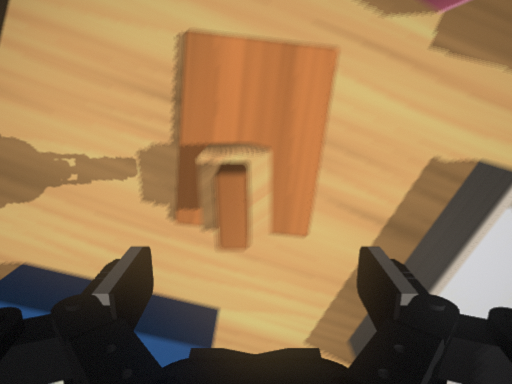

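```bash
python3 -m crank '[0,-12,10,-0.023,0,0, 25,-12,10,-0.023,0,0, 55,-12,10,-0.023,0,0, 85,-12,10,-0.023,0,0, 110,-12,10,-0.023,0,0, 125,-12,10,-0.023,0,0, 132.5,-12,10,-0.023,0,0, 132.5,-12,10,-0.023,0,0, 132.5,-12,10,-0.023,0,0]' 1 80; python3 -c "
from h import *
to_tool([.4933,.3348,.098],110.9)"
```

```text
time_s: 3.43
position: [0.493, 0.335, 0.0987]
tool_rot: [[0.001, -0.357, 0.934], [-0.001, 0.934, 0.357], [-1.0, -0.001, 0.001]]
ft_force: [-0.1, 0.5, 0.1]
grip_width: 0.0851
t 3.43 pos [0.493  0.335  0.0987] jaw 110.89 ft [-0.1  0.5  0.1] -> row [ 0.7 -0.3  0.2] [-0.     0.001  0.001]
```

```bash
python3 -m crank '[0.5,0,0,0,0,0, 0.5,0,0,0,0,0, 0.5,0,0,0,0,0, 0.5,0,0,0,0,0, 0.5,0,0,0,0,0, 0.5,0,0,0,0,0, 0.5,0,0,0,0,0, 0.5,0,0,0,0,0]' 0 90; python3 -m crank '[-4,0,0,0,0,0, -10,0,0,0,0,0, -10,0,0,0,0,0, -10,0,0,0,0,0]'; python3 -c "
from h import *
to_tool([.4933,.3348,.23],110.9)"
```

```text
time_s: 4.1
position: [0.4932, 0.3352, 0.0987]
tool_rot: [[0.002, -0.357, 0.934], [0.0, 0.934, 0.357], [-1.0, -0.001, 0.002]]
ft_force: [-0.4, 1.0, 5.5]
grip_width: 0.0228
time_s: 4.43
position: [0.4932, 0.3351, 0.1088]
tool_rot: [[0.002, -0.357, 0.934], [-0.0, 0.934, 0.357], [-1.0, -0.001, 0.002]]
ft_force: [0.8, 0.0, -2.8]
grip_width: 0.023
t 4.43 pos [0.4932 0.3351 0.1088] jaw 110.89 ft [ 0.8  0.  -2.8] -> row [-121.2   -0.5    0.3] [-0.     0.002  0.001]
```

```bash
python3 -m crank '[-30,-5,-2,0,0,0, -60,-25,-10,0.05,0,0, -81,-60,-24,0.1,0,0, -81,-95,-38,0.15,0,0, -81,-130,-52,0.2,0,0, -81,-165,-66,0.25,0,0, -81,-200,-79,0.3,0,0, -81,-235,-93,0.35,0,0, -81,-270,-107,0.4,0,0, -81,-305,-121,0.447,0,0]'; python3 -c "
from h import *
to_tool([.486,-.2271,.19],85.3)"
```

```text
time_s: 5.27
position: [0.4881, 0.0053, 0.1896]
tool_rot: [[0.002, 0.085, 0.996], [0.0, 0.996, -0.085], [-1.0, 0.0, 0.002]]
ft_force: [1.5, -0.5, -3.1]
grip_width: 0.0234
t 5.27 pos [0.4881 0.0053 0.1896] jaw 85.14 ft [ 1.5 -0.5 -3.1] -> row [  -0.4 -231.8   17.6] [-0.003  0.002 -0.   ]
```

```bash
python3 -m crank '[0,-35,3,0,0,0, 0,-70,6,0,0,0, 0,-105,9,0,0,0, 0,-140,12,0,0,0, 0,-175,15,0,0,0, 0,-205,17,0,0,0, 0,-223,17.6,-0.003,0,0, 0,-232,17.6,-0.003,0,0, 0,-232,17.6,-0.003,0,0]'; cat >> h.py <<'E'
T0=np.array([.4953,-.1135]); A=np.radians(-4.7)
def tray(W):
    x=W[...,0]-T0[0]; y=W[...,1]-T0[1]; c,s=np.cos(A),np.sin(A)
    return np.stack([c*x+s*y,-s*x+c*y,W[...,2]],-1)*1000
E
python3 - <<'E'
from h import *
im=cams.get_image("wrist"); save(im,"w2.png"); np.save("w2.npy",tray(cloud(im)))
im2=cams.get_image("top"); save(im2,"top2.png"); np.save("t2.npy",tray(cloud(im2)))
for c,i in (("wrist",im),("top",im2)):
  for q in ["divider1","end_wall","tray"]:
    print(c,q,[(round(x["p"],2),tray(pt(i,x["location"])).round(1).tolist()) for x in models.landmark_of(c,q)])
to_tool([.486,-.2271,.19],85.3)
E
```

```text
time_s: 6.02
position: [0.4856, -0.2286, 0.1892]
tool_rot: [[0.001, 0.084, 0.996], [0.0, 0.996, -0.084], [-1.0, 0.0, 0.001]]
ft_force: [-0.1, 0.2, -2.7]
grip_width: 0.0231
wrist divider1 [(0.71, [-0.5, -32.2, 63.6]), (0.7, [-0.3, 36.9, 61.5])]
wrist end_wall []
wrist tray [(0.77, [-1.6, -4.7, 0.6])]
top divider1 [(0.66, [0.3, 38.7, 60.4]), (0.42, [209.3, 381.7, 1.5])]
top end_wall [(0.18, [-0.1, 0.7, -3.6])]
top tray [(0.62, [1.9, 0.6, -1.5])]
t 6.42 pos [ 0.4861 -0.2265  0.1898] jaw 85.38 ft [ 0.1  0.1 -3.1] -> row [-0.2 -0.6 -0.1] [ 0.001  0.002 -0.   ]
```

View pics/w2.png

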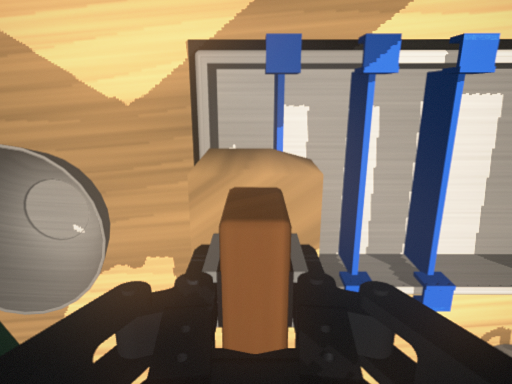

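```bash
cat >> h.py <<'E'
def prof(P,im,x0,x1):
    "tray-y extents of wall rim (z>64, not blue) and dividers (blue, z 55-66)"
    c=im["color"].astype(int); b=c[...,2]>c[...,0]+50
    m=(P[...,0]>x0)&(P[...,0]<x1)
    w=m&~b&(P[...,2]>64)&(P[...,2]<75)&(P[...,1]<-135)&(P[...,1]>-165)
    if w.sum(): print("wall y",np.percentile(P[w][:,1],[3,50,97]).round(1),"z",np.median(P[w][:,2]).round(1),w.sum())
    d=m&b&(P[...,2]>57)&(P[...,2]<67)
    Y=np.sort(P[d][:,1])
    for g in np.split(Y,np.where(np.diff(Y)>12)[0]+1):
        if len(g)>8: print("div y",np.percentile(g,[3,50,97]).round(1),len(g))
    s=m&~b&(P[...,2]>64)&(P[...,2]<75)
E
python3 - <<'E'
from h import *
P=np.load("w2.npy"); im={"color":cv2.imread("pics/w2.png")[...,::-1]}
for a,b in((-85,-65),(-65,-45),(-45,-25),(40,70)):
    print(a,b); prof(P,im,a,b)
# side rims
z=P[...,2]; m=(z>66)&(z<73)&(abs(P[...,1]+15)<35)
X=P[m][:,0]; print("rim x -", np.percentile(X[X<0],[5,95]) if (X<0).any() else 0,"+",np.percentile(X[X>0],[5,95]) if (X>0).any() else 0)
# block top
c=im["color"].astype(int)
m=(z>175)&(z<192)&(abs(P[...,1]+114)<50)&(P[...,0]<-10)
if m.sum(): 
  r=cv2.minAreaRect(P[m][:,:2].astype(np.float32)); print("block top",r,np.median(P[m][:,2]),P[m].min(0),P[m].max(0))
E
```

```text
-85 -65
wall y [-159.  -154.3 -150.5] z 70.2 371
div y [-99.2 -96.9 -94.6] 163
div y [-32.4 -29.9 -27.2] 187
div y [24.8 35.  39.2] 298
-65 -45
wall y [-159.1 -154.4 -150.5] z 70.4 348
div y [-99.  -96.7 -94.4] 175
div y [-32.1 -29.8 -27.2] 190
div y [33.8 35.3 39.3] 286
-45 -25
wall y [-158.9 -154.6 -150.6] z 70.4 302
div y [-99.4 -97.  -94.6] 167
div y [-32.2 -29.7 -27.3] 175
div y [33.8 35.6 39.3] 265
40 70
div y [-32.3 -29.9 -27.3] 203
div y [33.9 36.1 39.1] 227
rim x - [-97.84027715 -89.59421718] + [83.44898728 96.03296141]
block top ((-22.490421295166016, -116.10592651367188), (60.491798400878906, 24.95417022705078), 89.98725891113281) 184.1956168078404 [ -34.9668418  -146.35357822  175.00121759] [-10.00765856 -85.85879774 191.98638277]
```

```bash
python3 -m crank '[10,-2,0,0,0,0, 25,-3,0,0,0,0, 40,-3,0,0,0,0, 50,-3,0,0,0,0, 54,-3,0,0,0,0, 54,-3,0,0,0,0, 54,-3,0,0,0,0, 54,-3,0,0,0,0]'; python3 -m crank '[0,-0.5,0,0,0,0, 0,-1,0,0,0,0, 0,-1,0,0,0,0]';python3 -c "
from h import *
s=env.observe();print(tray(s['position']).round(2),s['ft_force'].round(2))"
```

```text
time_s: 7.08
position: [0.4863, -0.2297, 0.1364]
tool_rot: [[0.003, 0.081, 0.997], [-0.001, 0.997, -0.081], [-1.0, -0.001, 0.003]]
ft_force: [0.0, 0.3, -1.7]
grip_width: 0.0227
time_s: 7.33
position: [0.4864, -0.2309, 0.1367]
tool_rot: [[0.004, 0.081, 0.997], [-0.001, 0.997, -0.081], [-1.0, -0.001, 0.004]]
ft_force: [0.1, -0.5, -3.1]
grip_width: 0.0235
[   0.71 -117.7   136.75] [ 0.11 -0.54 -3.11]
```

```bash
python3 -m crank '[0,-0.5,0,0,0,0, 0,-1,0,0,0,0, 0,-1,0,0,0,0]'; python3 -m crank '[0,-0.5,0,0,0,0, 0,-0.5,0,0,0,0, 0,-0.5,0,0,0,0]' | grep -E "pos|force";python3 -c "
from h import *
s=env.observe();print(tray(s['position']).round(2),s['ft_force'].round(2))"
```

```text
time_s: 7.58
position: [0.4863, -0.232, 0.1368]
tool_rot: [[0.004, 0.081, 0.997], [-0.001, 0.997, -0.081], [-1.0, -0.001, 0.004]]
ft_force: [-0.3, 0.3, -2.4]
grip_width: 0.023
position: [0.4862, -0.2325, 0.1368]
ft_force: [-0.3, 0.2, -2.7]
[   0.71 -119.36  136.78] [-0.28  0.19 -2.71]
```

```bash
for i in 1 2; do python3 -m crank '[0,-0.5,0,0,0,0, 0,-0.5,0,0,0,0]' | grep -E "pos|force"; done;python3 -c "
from h import *
s=env.observe();print(tray(s['position']).round(2),s['ft_force'].round(2))"
```

```text
position: [0.4862, -0.2331, 0.1368]
ft_force: [-0.1, -0.5, -2.3]
position: [0.4861, -0.2334, 0.1368]
ft_force: [0.1, 1.7, -1.6]
[   0.71 -120.26  136.77] [ 0.1   1.72 -1.59]
```

```bash
python3 -m crank '[0,-0.4,0,0,0,0, 0,-0.4,0,0,0,0, 0,-0.4,0,0,0,0]' | grep -E "pos|force";python3 -c "
from h import *
s=env.observe();print(tray(s['position']).round(2),s['ft_force'].round(2),s['wrist_torque'].round(2))"
```

```text
position: [0.4861, -0.2335, 0.1367]
ft_force: [0.7, 3.0, -1.7]
[   0.7  -120.38  136.73] [ 0.7   3.   -1.72] [ 0.61 -0.16 -0.05]
```

```bash
python3 -m crank '[2,-0.2,0,0,0,0, 4,-0.2,0,0,0,0, 7,-0.2,0,0,0,0, 10,-0.2,0,0,0,0, 13,-0.2,0,0,0,0, 15,-0.2,0,0,0,0, 17,-0.2,0,0,0,0, 19,-0.2,0,0,0,0, 21,-0.2,0,0,0,0]' | grep -E "pos|force";python3 -c "
from h import *
s=env.observe();print(tray(s['position']).round(2),s['ft_force'].round(2),s['wrist_torque'].round(2))"
```

```text
position: [0.4867, -0.2337, 0.1169]
ft_force: [0.2, 6.4, 9.5]
[   1.29 -120.46  116.85] [0.23 6.4  9.48] [ 1.51  0.07 -0.13]
```

```bash
python3 -m crank '[0.5,0.2,0,0,0,0, 2,0.2,0,0,0,0, 4,0.2,0,0,0,0]' | grep -E "pos|force";python3 -c "
from h import *
s=env.observe();print(tray(s['position']).round(2),s['ft_force'].round(2),s['wrist_torque'].round(2),s['tool_rot'].round(4).tolist())"
```

```text
position: [0.4872, -0.2336, 0.1139]
ft_force: [-1.3, 5.1, 10.9]
[   1.8  -120.36  113.9 ] [-1.3   5.1  10.91] [ 1.22  0.22 -0.18] [[0.0077, 0.0812, 0.9967], [-0.0017, 0.9967, -0.0812], [-1.0, -0.001, 0.0078]]
```

```bash
python3 -c "
from h import *
s=env.observe();to_tool(s['position'],85.3)"; python3 -m crank '[1,0.4,-0.5,0,0,0, 3,0.5,-0.5,0,0,0, 5,0.5,-0.5,0,0,0, 5,0.5,-0.5,0,0,0]' | grep -E "pos|force";python3 -c "
from h import *
s=env.observe();print(tray(s['position']).round(2),s['ft_force'].round(2),s['wrist_torque'].round(2),s['tool_rot'].round(4).tolist())"
```

```text
t 9.42 pos [ 0.4872 -0.2336  0.1139] jaw 85.34 ft [-1.3  5.1 10.9] -> row [0. 0. 0.] [0.001 0.008 0.001]
position: [0.4875, -0.2335, 0.1097]
ft_force: [1.4, 3.2, 4.7]
[   2.05 -120.25  109.67] [1.44 3.19 4.73] [ 0.82 -0.09 -0.14] [[0.0099, 0.0814, 0.9966], [-0.0032, 0.9967, -0.0813], [-0.9999, -0.0023, 0.0101]]
```

```bash
python3 -m crank '[1,0.2,-0.5,0,0.004,0, 3,0.2,-1,0,0.008,0, 5,0.2,-1,0,0.01,0, 7,0.2,-1,0,0.01,0, 9,0.2,-1,0,0.01,0]' | grep -E "pos|force";python3 -c "
from h import *
s=env.observe();print(tray(s['position']).round(2),s['ft_force'].round(2),s['wrist_torque'].round(2),s['tool_rot'].round(4).tolist())"
```

```text
position: [0.4873, -0.2335, 0.1013]
ft_force: [1.6, 4.0, 3.4]
[   1.83 -120.23  101.32] [1.57 4.01 3.42] [ 0.85 -0.16 -0.18] [[0.0021, 0.0816, 0.9967], [-0.0034, 0.9967, -0.0816], [-1.0, -0.0032, 0.0024]]
```

```bash
python3 -m crank '[2,0.2,0,0,0.002,0, 4,0.2,0,0,0.002,0, 6,0.2,0,0,0.002,0, 8,0.2,0,0,0.002,0, 9,0.2,0,0,0.002,0, 9.5,0.2,0,0,0.002,0, 9.5,0.2,0,0,0.002,0, 9.5,0.2,0,0,0.002,0]' | grep -E "pos|force"; python3 -m crank '[0,0,0,0,0,0, 0,0,0,0,0,0, 0,0,0,0,0,0, 0,0,0,0,0,0]'|grep -E "pos|force"; python3 -c "
from h import *
s=env.observe();print(tray(s['position']).round(2),s['ft_force'].round(2),s['wrist_torque'].round(2),s['tool_rot'].round(4).tolist(),s['time_s'])"
```

```text
position: [0.4873, -0.2334, 0.0915]
ft_force: [1.2, 1.2, -1.3]
position: [0.4873, -0.2334, 0.0916]
ft_force: [1.5, 1.0, 1.0]
[   1.86 -120.18   91.56] [1.53 0.98 0.97] [ 0.48 -0.2  -0.15] [[-0.0, 0.0816, 0.9967], [-0.0033, 0.9967, -0.0816], [-1.0, -0.0033, 0.0003]] 11.1667
```

```bash
python3 -m crank '[1,0,0,0,0,0, 2,0,0,0,0,0, 2,0,0,0,0,0, 2,0,0,0,0,0, 2,0,0,0,0,0, 2,0,0,0,0,0, 2,0,0,0,0,0]' | grep -E "pos|force"; python3 -m crank '[-3,0,0,0,0,0, -8,0,0,0,0,0, -16,0,0,0,0,0, -28,0,0,0,0,0, -44,0,0,0,0,0, -60,0,0,0,0,0, -80,0,0,0,0,0, -92,0,0,0,0,0, -97,0,0,0,0,0, -97,0,0,0,0,0]'|grep -E "pos|force"; cat >> h.py <<'E'
def look(n,rows=((-85,-65),(-65,-45),(-45,-25),(45,70))):
    im=cams.get_image("wrist"); save(im,n+".png"); P=tray(cloud(im)); np.save(n+".npy",P); z=P[...,2]
    for a,b in rows: print(a,b); prof(P,im,a,b)
    s=env.observe(); tp=tray(s["position"])
    m=(z>tp[2]-12)&(z<tp[2]+3)&(abs(P[...,1]-tp[1])<45)&(P[...,0]<tp[0]-14)&(P[...,0]>tp[0]-40)
    print("blk top y",np.percentile(P[m][:,1],[0.5,99.5]).round(1),"z",np.median(P[m][:,2]).round(1),"x min",P[m][:,0].min().round(1),m.sum())
    print("tcp",tp.round(2),s["ft_force"].round(1),s["time_s"]); to_tool(s["position"],85.3)
E
python3 -c "
from h import *
look('w3')"
```

```text
position: [0.4873, -0.2334, 0.0895]
ft_force: [1.2, 2.8, 0.4]
position: [0.4876, -0.2335, 0.188]
ft_force: [-0.0, -0.0, -3.0]
-85 -65
wall y [-159.  -154.4 -150.5] z 70.2 371
div y [-90.6 -88.2 -85.8] 168
div y [-32.2 -30.  -27.2] 196
div y [24.8 34.8 39.2] 306
-65 -45
wall y [-159.  -154.4 -150.6] z 70.5 350
div y [-90.6 -88.1 -85.9] 182
div y [-32.2 -29.9 -27.3] 205
div y [33.7 35.3 39. ] 292
-45 -25
wall y [-159.1 -154.5 -150.6] z 70.4 320
div y [-90.7 -88.4 -85.9] 179
div y [-32.1 -30.  -27.3] 190
div y [33.8 35.2 39. ] 275
45 70
div y [-32.4 -29.9 -27.4] 179
div y [33.9 35.8 38.8] 189
blk top y [-150.6  -91. ] z 183.0 x min -32.7 4602
tcp [   1.78 -119.93  186.8 ] [ 0.4 -0.  -3.3] 12.6333
t 12.63 pos [ 0.4872 -0.2332  0.1868] jaw 85.33 ft [ 0.4 -0.  -3.3] -> row [0. 0. 0.] [0.001 0.001 0.004]
```

```bash
python3 -m crank '[0,25,-0.5,0,0,0.002, 0,50,-1,0,0,0.004, 0,64,-1.5,0,0,0.004, 0,67.4,-1.5,0,0,0.004, 15,67.4,-1.5,0,0,0.004, 32,67.4,-1.5,0,0,0.004, 46,67.4,-1.5,0,0,0.004, 53,67.4,-1.5,0,0,0.004, 56,67.4,-1.5,0,0,0.004, 56,67.4,-1.5,0,0,0.004]' | grep -E "pos|force"; python3 -c "
from h import *
s=env.observe();print(tray(s['position']).round(2),s['ft_force'].round(2)); to_tool(s['position'],85.3)"
```

```text
position: [0.4912, -0.1664, 0.1301]
ft_force: [-0.2, 0.1, -2.9]
[  0.22 -53.09 130.1 ] [-0.21  0.05 -2.88]
t 13.47 pos [ 0.4912 -0.1664  0.1301] jaw 85.32 ft [-0.2  0.1 -2.9] -> row [0. 0. 0.] [ 0. -0. -0.]
```

Now approach divider 1 lightly (contact is expected near TCP y −55.5).

```bash
python3 -m crank '[0,-0.6,0,0,0,0, 0,-1.2,0,0,0,0, 0,-1.4,0,0,0,0, 0,-1.4,0,0,0,0]' | grep -E "pos|force"; python3 -m crank '[0,-0.4,0,0,0,0, 0,-0.4,0,0,0,0]' | grep -E "pos|force"; python3 -c "
from h import *
s=env.observe();print(tray(s['position']).round(2),s['ft_force'].round(2))"
```

```text
position: [0.4912, -0.168, 0.1306]
ft_force: [0.6, 0.8, -1.6]
position: [0.4913, -0.1686, 0.1309]
ft_force: [-0.1, 0.4, -2.3]
[  0.51 -55.21 130.87] [-0.14  0.43 -2.35]
```

```bash
python3 -m crank '[0,-0.3,0,0,0,0, 0,-0.3,0,0,0,0, 0,-0.3,0,0,0,0]' | grep -E "pos|force"; python3 -c "
from h import *
s=env.observe();print(tray(s['position']).round(2),s['ft_force'].round(2))"
```

```text
position: [0.4913, -0.1687, 0.1309]
ft_force: [-0.7, 1.0, -2.0]
[  0.5  -55.36 130.9 ] [-0.67  0.98 -2.04]
```

```bash
python3 -m crank '[0,-0.3,0,0,0,0, 0,-0.3,0,0,0,0, 0,-0.3,0,0,0,0]' | grep -E "pos|force"; python3 -c "
from h import *
s=env.observe();print(tray(s['position']).round(2),s['ft_force'].round(2),s['wrist_torque'].round(2))"
```

```text
position: [0.4913, -0.1688, 0.1309]
ft_force: [0.6, 2.8, -1.5]
[  0.5  -55.43 130.91] [ 0.59  2.84 -1.55] [ 0.57 -0.06 -0.08]
```

```bash
python3 -m crank '[3,0.1,0,0,0,0, 6,0.1,0,0,0,0, 9,0.1,0,0,0,0, 11,0.1,0,0,0,0, 11,0.1,0,0,0,0]' | grep -E "pos|force"; python3 -c "
from h import *
s=env.observe();print(tray(s['position']).round(2),s['ft_force'].round(2),s['wrist_torque'].round(2)); to_tool(s['position'],85.3)"
```

```text
position: [0.491, -0.1687, 0.1193]
ft_force: [-0.5, 1.2, -3.0]
[  0.28 -55.36 119.26] [-0.46  1.22 -2.97] [ 0.18 -0.01 -0.02]
t 14.88 pos [ 0.491  -0.1687  0.1193] jaw 85.31 ft [-0.5  1.2 -3. ] -> row [0. 0. 0.] [ 0.     0.    -0.001]
```

```bash
python3 -m crank '[1,0.1,0,0,0,0, 2.5,0.2,0,0,0,0, 4,0.3,0,0,0,0]' | grep -E "pos|force"; python3 -c "
from h import *
s=env.observe();print(tray(s['position']).round(2),s['ft_force'].round(2),s['wrist_torque'].round(2)); to_tool(s['position'],85.3)"
```

```text
position: [0.4913, -0.1687, 0.1156]
ft_force: [-2.0, 1.0, 6.8]
[  0.54 -55.38 115.56] [-1.99  0.96  6.77] [ 0.27  0.3  -0.13]
t 15.13 pos [ 0.4913 -0.1687  0.1156] jaw 85.31 ft [-2.   1.   6.8] -> row [0. 0. 0.] [0.    0.001 0.   ]
```

```bash
python3 -m crank '[0,0.4,0,0,0,0, 1.5,0.5,0,0,0,0, 3,0.5,0,0,0,0]' | grep -E "pos|force"; python3 -c "
from h import *
s=env.observe();print(tray(s['position']).round(2),s['ft_force'].round(2),s['wrist_torque'].round(2)); to_tool(s['position'],85.3)"
```

```text
position: [0.4918, -0.1687, 0.1133]
ft_force: [-0.9, -0.1, 6.3]
[  1.06 -55.25 113.31] [-0.87 -0.15  6.31] [ 0.03  0.21 -0.09]
t 15.38 pos [ 0.4918 -0.1687  0.1133] jaw 85.3 ft [-0.9 -0.1  6.3] -> row [0. 0. 0.] [0.    0.003 0.001]
```

```bash
python3 -m crank '[1,0.4,-0.5,0,0.002,0, 3,0.5,-0.5,0,0.004,0, 5,0.5,-0.5,0,0.004,0]' | grep -E "pos|force"; python3 -c "
from h import *
s=env.observe();print(tray(s['position']).round(2),s['ft_force'].round(2),s['wrist_torque'].round(2)); to_tool(s['position'],85.3)"
```

```text
position: [0.4922, -0.1686, 0.1093]
ft_force: [0.4, -0.1, 6.6]
[  1.41 -55.19 109.26] [ 0.4  -0.14  6.65] [ 0.11  0.06 -0.11]
t 15.63 pos [ 0.4922 -0.1686  0.1093] jaw 85.29 ft [ 0.4 -0.1  6.6] -> row [0. 0. 0.] [-0.     0.002  0.003]
```

```bash
python3 -m crank '[1.5,0.4,-0.5,0,0.003,0.002, 3.5,0.4,-0.5,0,0.003,0.002, 5.5,0.4,-0.5,0,0.003,0.002, 7.5,0.3,-0.5,0,0.003,0.002, 9.5,0.2,-0.5,0,0.003,0.002]' | grep -E "pos|force"; python3 -c "
from h import *
s=env.observe();print(tray(s['position']).round(2),s['ft_force'].round(2),s['wrist_torque'].round(2)); to_tool(s['position'],85.3)"
```

```text
position: [0.4921, -0.1686, 0.0999]
ft_force: [-0.2, -0.6, 0.0]
[  1.35 -55.22  99.94] [-0.23 -0.62  0.04] [-0.04 -0.08 -0.08]
t 16.05 pos [ 0.4921 -0.1686  0.0999] jaw 85.29 ft [-0.2 -0.6  0. ] -> row [0. 0. 0.] [-0.    -0.     0.001]
```

```bash
python3 -m crank '[2,0,0,0,0,0, 5,0,0,0,0,0, 8,0,0,0,0,0, 10,0,0,0,0,0, 10.5,0,0,0,0,0, 10.5,0,0,0,0,0, 10.5,0,0,0,0,0, 10.5,0,0,0,0,0, 10.5,0,0,0,0,0, 10.5,0,0,0,0,0]' | grep -E "pos|force";  python3 -m crank '[0,0,0,0,0,0, 0,0,0,0,0,0, 0,0,0,0,0,0]' | grep -E "pos|force"; python3 -m crank '[-3,0,0,0,0,0, -8,0,0,0,0,0, -16,0,0,0,0,0, -28,0,0,0,0,0, -44,0,0,0,0,0, -60,0,0,0,0,0, -80,0,0,0,0,0, -92,0,0,0,0,0, -97,0,0,0,0,0, -97,0,0,0,0,0]'|grep -E "pos|force"; python3 -c "
from h import *
look('w4')"
```

```text
position: [0.4919, -0.1686, 0.0891]
ft_force: [0.5, -0.6, -6.5]
position: [0.4919, -0.1686, 0.0891]
ft_force: [1.4, -0.6, -4.6]
position: [0.4923, -0.1685, 0.1877]
ft_force: [0.4, -0.0, -3.1]
-85 -65
wall y [-158.4 -153.1 -150. ] z 70.1 402
div y [-90.  -87.7 -85.6] 165
div y [-25.7 -23.3 -20.8] 179
div y [33.9 36.2 38.7] 184
-65 -45
wall y [-158.5 -153.1 -150.1] z 70.2 381
div y [-90.  -87.8 -85.7] 174
div y [-25.7 -23.3 -20.9] 189
div y [33.8 36.3 38.9] 195
-45 -25
wall y [-158.5 -153.2 -150.2] z 70.4 360
div y [-90.4 -87.7 -85.6] 179
div y [-25.8 -23.4 -20.9] 176
div y [33.9 36.2 38.7] 184
45 70
wall y [-158.6 -153.4 -150.5] z 70.5 335
div y [33.6 36.  38.5] 172
blk top y [-85.4 -25.9] z 182.8 x min -33.2 4587
tcp [  1.13 -54.94 186.52] [ 0.6 -0.9 -3. ] 18.0167
t 18.02 pos [ 0.4919 -0.1683  0.1865] jaw 85.29 ft [ 0.6 -0.9 -3. ] -> row [0. 0. 0.] [-0.    -0.     0.001]
```

```bash
python3 -m crank '[0,25,-0.5,0,0,0, 0,50,-1,0,0,0, 0,64,-1,0,0,0, 0,67.4,-1,0,0,0, 15,67.4,-1,0,0,0, 32,67.4,-1,0,0,0, 46,67.4,-1,0,0,0, 53,67.4,-1,0,0,0, 56,67.4,-1,0,0,0, 56,67.4,-1,0,0,0]' | grep -E "pos|force"; python3 -m crank '[0,-0.5,0,0,0,0, 0,-1,0,0,0,0, 0,-1,0,0,0,0, 0,-1,0,0,0,0]' | grep -E "pos|force"; python3 -c "
from h import *
s=env.observe();print(tray(s['position']).round(2),s['ft_force'].round(2)); to_tool(s['position'],85.3)"
```

```text
position: [0.4963, -0.1014, 0.1299]
ft_force: [-1.4, 0.3, -1.5]
position: [0.4964, -0.1025, 0.1303]
ft_force: [0.4, -0.2, -2.2]
[  0.15  11.04 130.34] [ 0.38 -0.23 -2.16]
t 19.18 pos [ 0.4964 -0.1025  0.1303] jaw 85.27 ft [ 0.4 -0.2 -2.2] -> row [0. 0. 0.] [-0.    -0.     0.001]
```

```bash
python3 -m crank '[0,-0.5,0,0,0,0, 0,-0.9,0,0,0,0, 0,-0.9,0,0,0,0, 0,-0.9,0,0,0,0]' | grep -E "pos|force"; python3 -m crank '[0,-0.4,0,0,0,0, 0,-0.4,0,0,0,0, 0,-0.4,0,0,0,0]' | grep -E "pos|force"; python3 -c "
from h import *
s=env.observe();print(tray(s['position']).round(2),s['ft_force'].round(2)); to_tool(s['position'],85.3)"
```

```text
position: [0.4963, -0.1034, 0.1304]
ft_force: [0.1, -0.4, -3.1]
position: [0.4963, -0.1038, 0.1304]
ft_force: [-0.1, -0.1, -2.4]
[  0.16   9.73 130.43] [-0.15 -0.14 -2.38]
t 19.77 pos [ 0.4963 -0.1038  0.1304] jaw 85.27 ft [-0.1 -0.1 -2.4] -> row [0. 0. 0.] [-0.    -0.     0.001]
```

```bash
python3 -m crank '[0,-0.3,0,0,0,0, 0,-0.3,0,0,0,0, 0,-0.3,0,0,0,0]' | grep -E "pos|force"; python3 -c "
from h import *
s=env.observe();print(tray(s['position']).round(2),s['ft_force'].round(2))"
```

```text
position: [0.4962, -0.1039, 0.1304]
ft_force: [0.4, 1.2, -3.0]
[1.3000e-01 9.6200e+00 1.3037e+02] [ 0.39  1.16 -2.98]
```

```bash
python3 -m crank '[0,-0.3,0,0,0,0, 0,-0.3,0,0,0,0, 0,-0.3,0,0,0,0]' | grep -E "pos|force"; python3 -c "
from h import *
s=env.observe();print(tray(s['position']).round(2),s['ft_force'].round(2),s['wrist_torque'].round(2))"
```

```text
position: [0.4962, -0.104, 0.1304]
ft_force: [0.2, 3.6, -1.9]
[  0.14   9.51 130.41] [ 0.21  3.63 -1.89] [ 0.66 -0.12 -0.03]
```

Contact: 3.6 N, with TCP y at 9.5 as predicted. Next I press down, with the arm taking up the side load.

```bash
python3 -m crank '[3,0.1,0,0,0,0, 6,0.1,0,0,0,0, 9,0.1,0,0,0,0, 12,0.1,0,0,0,0, 13,0.1,0,0,0,0, 13,0.1,0,0,0,0]' | grep -E "pos|force"; python3 -m crank '[1,0.2,0,0,0,0, 2.5,0.4,0,0,0,0, 4,0.4,0,0,0,0]' | grep -E "pos|force"; python3 -c "
from h import *
s=env.observe();print(tray(s['position']).round(2),s['ft_force'].round(2),s['wrist_torque'].round(2)); to_tool(s['position'],85.3)"
```

```text
position: [0.496, -0.1039, 0.117]
ft_force: [0.3, 1.7, -2.5]
position: [0.4964, -0.1039, 0.1133]
ft_force: [-0.2, -0.2, 5.8]
[  0.29   9.66 113.35] [-0.23 -0.16  5.84] [ 0.07  0.18 -0.01]
t 21.02 pos [ 0.4964 -0.1039  0.1133] jaw 85.26 ft [-0.2 -0.2  5.8] -> row [0. 0. 0.] [-0.001 -0.     0.001]
```

```bash
python3 -m crank '[1,0.4,-0.3,0,0.001,0, 3,0.5,-0.5,0,0.002,0, 5,0.5,-0.5,0,0.003,0]' | grep -E "pos|force"; python3 -c "
from h import *
s=env.observe();print(tray(s['position']).round(2),s['ft_force'].round(2),s['wrist_torque'].round(2)); to_tool(s['position'],85.3)"
```

```text
position: [0.4966, -0.1038, 0.1091]
ft_force: [-0.4, -1.0, 4.9]
[  0.49   9.76 109.05] [-0.35 -0.95  4.86] [-0.03 -0.02 -0.08]
t 21.27 pos [ 0.4966 -0.1038  0.1091] jaw 85.26 ft [-0.4 -1.   4.9] -> row [0. 0. 0.] [-0.001 -0.001  0.002]
```

```bash
python3 -m crank '[1.5,0.3,-0.3,0,0.001,0.001, 3.5,0.3,-0.5,0,0.001,0.001, 5.5,0.3,-0.5,0,0.001,0.001, 7.5,0.2,-0.5,0,0.001,0.001, 9.5,0.1,-0.5,0,0.001,0.001]' | grep -E "pos|force"; python3 -c "
from h import *
s=env.observe();print(tray(s['position']).round(2),s['ft_force'].round(2),s['wrist_torque'].round(2)); to_tool(s['position'],85.3)"
```

```text
position: [0.4962, -0.1038, 0.0994]
ft_force: [0.1, -0.3, 0.6]
[6.000e-02 9.730e+00 9.941e+01] [ 0.1  -0.34  0.61] [-0.03 -0.04 -0.11]
t 21.68 pos [ 0.4962 -0.1038  0.0994] jaw 85.26 ft [ 0.1 -0.3  0.6] -> row [0. 0. 0.] [-0.001 -0.001  0.002]
```

```bash
python3 -m crank '[2,0,0,0,0,0, 5,0,0,0,0,0, 8,0,0,0,0,0, 9.5,0,0,0,0,0, 10,0,0,0,0,0, 10,0,0,0,0,0, 10,0,0,0,0,0, 10,0,0,0,0,0, 10,0,0,0,0,0, 10,0,0,0,0,0]' | grep -E "pos|force";  python3 -m crank '[0,0,0,0,0,0, 0,0,0,0,0,0, 0,0,0,0,0,0]' | grep -E "pos|force"; python3 -m crank '[-3,0,0,0,0,0, -8,0,0,0,0,0, -16,0,0,0,0,0, -28,0,0,0,0,0, -44,0,0,0,0,0, -60,0,0,0,0,0, -80,0,0,0,0,0, -92,0,0,0,0,0, -97,0,0,0,0,0, -97,0,0,0,0,0]'|grep -E "pos|force"; python3 -c "
from h import *
look('w5'); to_tool([.455,.335,.2],103.7)"
```

```text
position: [0.4959, -0.1038, 0.0892]
ft_force: [0.1, -1.1, -6.9]
position: [0.4959, -0.1038, 0.0891]
ft_force: [0.7, -0.8, -4.9]
position: [0.4965, -0.1036, 0.1878]
ft_force: [0.4, -0.3, -3.4]
-85 -65
wall y [-158.  -152.3 -150.1] z 70.0 444
div y [-90.1 -87.8 -85.4] 166
div y [-25.2 -22.7 -20.5] 177
div y [39.3 41.7 44.1] 174
-65 -45
wall y [-158.1 -152.2 -149.9] z 69.9 432
div y [-90.3 -87.8 -85.4] 177
div y [-25.4 -22.8 -20.6] 200
div y [39.2 41.6 44.1] 188
-45 -25
wall y [-158.2 -152.1 -149.6] z 70.1 414
div y [-90.2 -87.9 -85.6] 163
div y [-25.4 -23.  -20.6] 161
div y [39.4 41.7 44.1] 168
45 70
wall y [-157.9 -152.  -150. ] z 70.4 374
div y [-90.5 -88.  -85.7] 159
blk top y [-20.4  39.1] z 182.8 x min -34.4 4592
tcp [-1.0000e-02  1.0060e+01  1.8658e+02] [-0.1  0.1 -4.4] 23.65
t 23.65 pos [ 0.4961 -0.1035  0.1866] jaw 85.27 ft [-0.1  0.1 -4.4] -> row [0. 0. 0.] [-0.001 -0.001  0.001]
t 23.65 pos [ 0.4961 -0.1035  0.1866] jaw 85.27 ft [-0.1  0.1 -4.4] -> row [-14.  433.6 -77.2] [-0.322 -0.001  0.001]
```

View pics/w5.png

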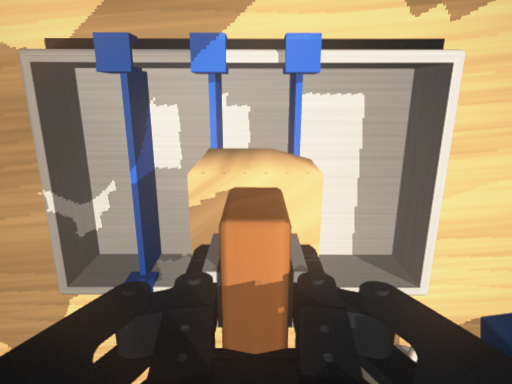

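The picture shows the dividers at columns about 140, 215 and 297, upright and parallel, with the block just clear above lane 3. The measured lanes are 59.9, 60.1 and 59.8 mm. The block now goes back to the board.

```bash
python3 -m crank '[-14,15,-3,0,0,0, -14,45,-8,-0.03,0,0, -14,80,-14,-0.06,0,0, -14,115,-20,-0.1,0,0, -14,150,-27,-0.13,0,0, -14,185,-33,-0.16,0,0, -14,220,-39,-0.2,0,0, -14,255,-45,-0.24,0,0, -14,290,-52,-0.28,0,0, -14,325,-58,-0.322,0,0]' | grep -E "pos|force"; python3 -c "
from h import *
to_tool([.455,.335,.11],103.7)"
```

```text
position: [0.4641, 0.2269, 0.1992]
ft_force: [1.5, 0.6, -1.6]
t 24.48 pos [0.4641 0.2269 0.1992] jaw 103.83 ft [ 1.5  0.6 -1.6] -> row [ 89.1 107.2  17.4] [ 0.002 -0.004  0.001]
```

```bash
python3 -m crank '[0,30,5,0.002,-0.002,0, 0,65,10,0.002,-0.004,0, 0,95,15,0.002,-0.004,0, 0,107,17.4,0.002,-0.004,0, 20,107,17.4,0.002,-0.004,0, 45,107,17.4,0.002,-0.004,0, 70,107,17.4,0.002,-0.004,0, 85,107,17.4,0.002,-0.004,0, 93,107,17.4,0.002,-0.004,0, 93,107,17.4,0.002,-0.004,0]' | grep -E "pos|force"; python3 -m crank '[0,0,0,0,0,0, 0,0,0,0,0,0]'; python3 -c "
from h import *
to_tool([.455,.335,.099],103.7)"
```

```text
position: [0.4543, 0.334, 0.104]
ft_force: [-0.7, 0.1, -2.7]
time_s: 25.48
position: [0.4547, 0.3339, 0.1046]
tool_rot: [[-0.003, -0.237, 0.972], [-0.002, 0.972, 0.237], [-1.0, -0.002, -0.003]]
ft_force: [0.6, -0.3, -3.4]
grip_width: 0.0231
t 25.48 pos [0.4547 0.3339 0.1046] jaw 103.68 ft [ 0.6 -0.3 -3.4] -> row [5.6 1.  0.6] [-0.    -0.003  0.002]
```

```bash
python3 -m crank '[2,0,0,0,-0.003,0.002, 4,0,0,0,-0.003,0.002, 5,0,0,0,-0.003,0.002, 5,0,0,0,-0.003,0.002]' | grep -E "pos|force"; python3 -m crank '[0.5,0,0,0,0,0, 1,0,0,0,0,0, 1,0,0,0,0,0]' | grep -E "pos|force"
```

```text
position: [0.4546, 0.3339, 0.0997]
ft_force: [-0.4, -0.1, -2.2]
position: [0.4546, 0.334, 0.0988]
ft_force: [0.6, -0.2, -3.0]
```

```bash
python3 -m crank '[0.5,0,0,0,0,0, 0.8,0,0,0,0,0, 0.8,0,0,0,0,0]' | grep -E "pos|force"; python3 -m crank '[0.4,0,0,0,0,0, 0.6,0,0,0,0,0, 0.6,0,0,0,0,0]' | grep -E "pos|force"
```

```text
position: [0.4547, 0.3341, 0.0987]
ft_force: [-1.1, -0.7, 5.2]
position: [0.4547, 0.3341, 0.0987]
ft_force: [-3.1, -1.6, 6.1]
```

```bash
python3 -m crank '[0,0,0,0,0,0, 0,0,0,0,0,0, 0,0,0,0,0,0, 0,0,0,0,0,0, 0,0,0,0,0,0, 0,0,0,0,0,0]' 1 20| grep -E "pos|force|grip"; python3 -m crank '[-5,0,0,0,0,0, -15,0,0,0,0,0, -30,0,0,0,0,0, -55,0,0,0,0,0, -85,0,0,0,0,0, -115,0,0,0,0,0, -130,0,0,0,0,0, -140,0,0,0,0,0, -140,0,0,0,0,0, -140,0,0,0,0,0]' | grep -E "pos|force|grip"; python3 - <<'E'
from h import *
im=cams.get_image("wrist"); save(im,"w6.png"); W=cloud(im)
for z0,n in((.12,"rib"),(.07,"block")):
    m=(W[...,2]>z0)&(W[...,2]<.15)&(abs(W[...,0]-.455)<.07)&(abs(W[...,1]-.335)<.07)
    print(n,cv2.minAreaRect((W[m][:,:2]*1000).astype(np.float32)),np.percentile(W[m][:,2],[5,50,95]).round(4))
im=cams.get_image("scene"); P=tray(cloud(im)); save(im,"s6.png")
for a,b in((-60,-20),(20,60)): prof(P,im,a,b)
im=cams.get_image("top"); P=tray(cloud(im)); save(im,"t6.png")
for a,b in((-60,0),(0,60)): prof(P,im,a,b)
a=cv2.imread("pics/w6.png"); b=cv2.imread("pics/s6.png")
cv2.imwrite("pics/fin.png",cv2.resize(np.hstack([a,b]),(800,300)))
E
```

```text
position: [0.4547, 0.3341, 0.0986]
ft_force: [0.1, 0.2, -0.5]
grip_width: 0.0852
position: [0.4545, 0.334, 0.2392]
ft_force: [-0.7, -0.2, -0.3]
grip_width: 0.0854
rib ((455.165771484375, 333.80718994140625), (59.9880256652832, 23.98515510559082), 12.953829765319824) [0.136  0.1386 0.1398]
block ((455.41650390625, 333.7987976074219), (70.09552001953125, 60.10652542114258), 13.748527526855469) [0.0925 0.0947 0.1394]
wall y [-155.2 -150.4 -146.6] z 66.8 23
wall y [-155.7 -151.9 -147.8] z 66.2 27
div y [-87.5 -84.3 -82.5] 14
wall y [-156.6 -152.5 -148.5] z 68.1 44
div y [-86.9 -86.1 -84.7] 14
wall y [-155.5 -151.6 -148.3] z 68.5 30
div y [-88.2 -87.2 -84.6] 10
```

View pics/fin.png

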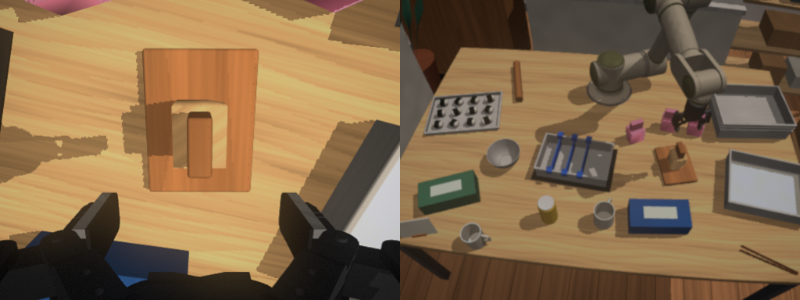

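The left half shows the block upright in the middle of the board, with its rib at (200,145) and the gripper clear of it. The right half shows the three dividers evenly spaced at (555–585,155) and the other things where they were. I am handing the job in.

```bash
python3 -c "
from h import *
print(env.observe()['time_s'],env.close_job())"
```

```text
the job is handed in; nothing more can be done
28.05 None
```

The three lanes are set and the block is standing upright on the board again, released. The job was handed in at 28 s of the 72 s allowed.

- **Order of work:** I worked lanes 1 to 3 from the right-hand end. In each I dipped the foot in and brought the square face to the end wall or the last set divider at about 3 N. I then pressed down to a few mm above the tray floor, paused and withdrew straight up.
- **Lane widths:** the last close wrist-camera measurement gave 59.9, 60.1 and 59.8 mm, good to about 0.3 mm. Divider 1 stayed within 0.5 mm of where it was set, and so did divider 2, which is within measuring noise.
- **Block:** it stands level near the board's centre at world (0.455, 0.334) m, square to the board. The gripper is open and about 140 mm above the release height.
- **Other things:** the mug, tin, bowl, glove box and pink look-alikes look where they were in the last picture.
- **Weak points:**
  - Early in pressing lane 1, I estimate the force on the end wall at about 13–14 N, close to the 15 N limit. I eased off sideways at once.
  - In lane 2, the force on divider 1 came close to its 7 N drag for a moment. It did not move measurably.
  - In the last check from the fixed cameras, divider 1's top edge read about 1–3 mm left of the close view. The other two dividers were not picked up at all. Those cameras are too coarse, at about 3.5 mm per pixel, so I relied on the close view.

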